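Set the roller gap of a jar mill to the red mark and clamp it

TASK

Get the jar mill ready for the next jar: roll the knurled adjuster wheel in its deck with a fingertip until the front roller has closed up so that its black pointer stands within the red mark on the scale. Then push the orange-tipped clamp lever clockwise with a fingertip, all the way over to its stop, to lock the setting. Do not move the roller or the red clip by hand, and do not pick up or shift anything else on the bench or on the mill.

Things in the scene. Friction and masses are not known exactly. Their poses are not given: they have to be found in the camera images.
- mill: bench jar mill, fixed: teal chassis 225 mm (x -120 to 105) by 460 mm (y -250 to 210), aluminium deck 78 mm above the bench, two black rollers along y (radius 16, axes 113 mm high, bearing blocks to 128 mm, y -119 to 128), cream drive housing at the +y end, 160 mm high. Origin: underside, middle of the rollers' span; x points from the front to the rear roller (fixed, axis at x = 55 mm), z up.
- carriage (a joint): position of the front roller (m): 0 fully open (axis at mill x = -45 mm, clear gap 68 mm), up to 0.045 as it moves along mill +x and the gap closes. Rolling the wheel's top towards mill +x closes it: 1 mm for every 5 mm of rim travel (a fingertip that does not slip moves as far as the rim); the other way opens it. Takes about 2 N at the rim; stays where it is left.
- wheel_top (a point): highest point of the knurled steel adjuster wheel's rim, mid-width; fixed to the mill at x = -60, y = -200 mm, 96 mm above the bench. The wheel (radius 30, 24 mm wide, one white line) stands edge-on in a slot, 18 mm proud of the deck, axis along mill y. Around it the deck is bare; nearest things: lever hub 70 mm away along +x, red clip and scale 35 mm along +y.
- pointer (a point): tip of the thin black pointer that sticks out from the front roller's bearing block over the white scale strip; moves with the carriage along mill x.
- mark (a point): middle of the red mark, a red clip 5 mm wide along mill x that sits on the scale strip; it slides along the strip when pushed, and is to be left where it is. The gap is right when the pointer and the mark have the same mill x.
- clip (a joint): position of the red clip along the scale (m), counted like the carriage: the pointer is at the middle of the mark when carriage = clip.
- lock (a joint): angle of the clamp lever (rad): 0 fully released, when it points along mill +x, growing clockwise as seen from above to 1.3 at its stop, when it points nearly along mill -y. Stiff: takes about 2 N at its tip and stays where it is left.
- lock_knob (a point): centre of the round end of the clamp lever's orange grip (radius 8 mm), 55 mm from the hub's axis and 124 mm above the bench; the black arm rises to it from the hub with free space of 30 mm under the grip's end.
- lock_hub (a point): top centre of the clamp lever's hub (radius 14 mm, its top 112 mm above the bench), on the lever's upright axis, at mill x = 25, y = -185 mm.
- mill_jar: bystander: closed white porcelain mill jar with a steel clamp, 90 mm across, 132 mm tall; origin under its centre.
- mortar: bystander: white porcelain mortar with its pestle standing in it, 120 mm across, pestle to 122 mm high; origin under its centre.
- sieve: bystander: round steel test sieve, 100 mm across, 40 mm tall; origin under its centre.
- beaker: bystander: glass beaker, 70 mm across, 85 mm tall; origin under its centre.
- powder_jar: bystander: small amber glass jar with a black cap, 64 mm across, 85 mm tall; origin under its centre.
- wash_bottle: bystander: white plastic bottle with a blue cap, 68 mm across, 170 mm tall; origin under its centre.
- crucible: bystander: white porcelain crucible with lid, 46 mm across, 46 mm tall, standing on the mill's drive housing; origin under its centre.
- spatula: bystander: flat laboratory spatula, blue handle with steel ends, 152 mm long, 10 mm wide, 4 mm thick, lying along mill y on the front strip of the mill's deck; origin under its middle.

How it is judged (in metres and radians):
On the way, in this order (a step that is already met when the one before it is completed fails the run):
1. the pointer stands within the red mark, at rest, with the clamp lever still released (x of pointer in the frame of mark between -0.0025 and 0.0025 m and velocity of joint carriage between -0.002 and 0.002 m/s and value of joint lock below 0.5 rad), for 0.3 s.
2. the clamp lever is pushed over to its stop with the pointer still within the mark (value of joint lock above 1.15 rad and x of pointer in the frame of mark between -0.0025 and 0.0025 m), for 0.2 s.
At the end, for the whole second after the job is handed in: The pointer stands within the red mark (within 2.5 mm of its middle) and at rest, and the clamp lever is at its stop (more than 1.15 rad of its 1.3 rad) (all of step 2 and velocity of joint carriage between -0.002 and 0.002 m/s); the robot touches nothing.
It fails at once if the front roller or its carriage is pushed directly (more than 3 N) (contact force between any of the arm, the fingers and carriage above 3 N).
It fails at once if the red clip is shifted by more than 2 mm (distance of mark from where it was at the start of the episode above 0.002 m).
It fails at once if a bystander is lifted, carried or shifted by more than 15 mm (distance of any of mill_jar, mortar, sieve, beaker, powder_jar, wash_bottle, crucible, spatula from where it was at the start of the episode above 0.015 m).
It also fails if it takes over 61 s, if anything falls off the work surface, if the arm or the gripper's body presses on something with over 40 N, if the wrist force passes 120 N, or if a joint passes its speed limit or range.

ROBOT

A 6-joint arm with a two-finger parallel gripper is mounted at the origin on the work surface. World frame = base frame: x ahead of the robot, y to its left, z up, the work surface at z = 0. Lengths are in mm, angles in rad, forces in N, time in s.
With the tool pointing down it reaches from about 300 to 775 mm from the base axis. Payload 14.6 kg.
Tool frame: the origin (TCP) lies midway between the tips of the shut fingers; the grasp point (between the pads) lies 19 mm behind it (r.grasp_offset is the z of the grasp point in the tool frame, in mm); z points along the fingers, y is the direction in which the jaws open and shut (so a half turn about z gives the same grasp; the last joint's range is limited). The gripper opens to 85 mm and grips with 20 to 120 N. Pads are 22 mm wide; open, the fingers measure 114 mm over their backs; the gripper's body (76 mm by 85 mm) begins 54 mm behind the grasp point. The pads swing forward as they close: fully open they stand 13 mm farther back than shut.
Start: joints at [1.202, 0.3, 1.521, -0, 1.321, -0.067], TCP at [163.479, 525.132, 231.281] pointing down, gripper open.
Joint ranges: [-3.03, 3.03], [-0.79, 2.21], [0.23, 2.52], [-1.04, 4.18], [0, 3.07], [-2.55, 2.55]. Speed limits (rad/s): [2.22, 2.22, 2.57, 3.14, 3.14, 3.14].

INTERFACE

Orientations are given as a unit quaternion [w, x, y, z].
In Python, from cell import monitor, eyes, job, r gives the robot as it stands.
- The arm moves only by the tool move_arm, never from a script. Its argument "deltas" is a list of rows, each an object with "gripper": the opening, from 0 (shut) to 1 (fully open); "xyz": the shift along the tool's x, y, z in units of 800 mm (1.0 is 800 mm), a list of three; "delta_rot": the turn, a rotation vector about the tool's x, y, z in units of 60 degrees (1.0 is 60 degrees), a list of three. A call has 1 to 10 rows; each row is the pose to reach, as a shift and turn from the pose measured when the call began, along the tool's axes at that moment; what a row does not reach only later rows make up. A row lasts 1/12 s, in which the tool goes at most 41.7 mm and 7.16 degrees, less where a joint would pass 70% of its speed; a pose out of reach is approached as far as the arm can. A call with a number of a shift or a turn outside -1 to 1 is refused whole. A call with a gripper value outside its range is refused whole. The fingers move at their own pace and stop on an object; "force" is the grip in N (left out, the last holds). Time passes only in rows, so rows that repeat a pose let the fingers close. It gives the time, the measured TCP pose, the force and the opening at its end, in the units of the state.
- monitor.sense(): the state, without advancing time (a new reading comes with each control period).
- eyes.read_camera(name): name is "side" or "top"; returns a dict with "img" (480x640x3 uint8, red, green, blue), "fovy" (degrees; the focal length in pixels is half the picture's height over the tangent of half this angle, whatever the lens; pixels are square), "cx", "cy" (the principal point, pixels), "world_from_camera" (4x4, takes a point from camera to world coordinates). Camera axes: x right, y up, looking along -z (the intrinsics and any distortion apply to the point x, -y, -z); pixel columns grow to the right and rows downward; lengths in mm; the calibration is good to about 2 mm. A picture is of the moment at which its call begins. There is no depth.
- job.sign_off(): hands the job in, once; it reports no verdict.
The state is a dict: "time": time; "q": joint angles; "joint_velocities": joint speeds; "effort": joint torques, N m; "eef_pos": TCP position; "tcp_rot": TCP orientation; "ft_force": force on the tool from outside, world axes, zero at the start; "moment": the same for the moment, N m; "gripper_width": opening from 0.0 (shut) to 1.0 (fully open).
Only numpy, scipy, OpenCV 4.12 (cv2) and the standard library are available. Lean on these libraries where they do the work, as an engineer would, in place of code of your own. Each camera call takes 0.05 s, during which the arm holds its last target.

## Working session

There is one attempt and no reset: what is moved stays moved. The work goes in short steps, Python scripts to look and compute and a tool call to move; the robot and the scene stay as the last step left them, time stands still between calls to the robot, and variables do not carry over. Pictures are saved under pics/ and viewed, and the job is handed in when it is done.

Besides the shell and the picture viewer there is one more tool, called after ">>>" as name(argument=value, ...), one argument or row to a line, values as JSON. move_arm: Moves the arm, as the interface text tells. Its arguments: {"type":"object","properties":{"deltas":{"type":"array","items":{"type":"object","properties":{"gripper":{"type":"number"},"xyz":{"type":"array","items":{"type":"number"}},"delta_rot":{"type":"array","items":{"type":"number"}}}}},"force":{"type":"number"}},"required":["deltas"]}

```bash
ls; mkdir -p pics
python3 - <<'E'
from cell import monitor, eyes, job, r
import cv2, numpy as np
s=monitor.sense(); print(s)
for n in ("top","side"):
    d=eyes.read_camera(n); cv2.imwrite(f"pics/{n}0.png",d["img"][:,:,::-1]); 
    print(n,{k:v for k,v in d.items() if k!="img"}); np.save(f"{n}0.npy",d["img"])
E
```

```text
pics
{'time': 0.0, 'q': array([ 1.20239759e+00,  3.00501150e-01,  1.52159714e+00, -2.09159458e-05,
        1.32068648e+00, -6.66216260e-02]), 'joint_velocities': array([ 4.33358819e-04,  1.36125041e-03,  1.87034069e-04,  5.72477784e-06,
        7.85901218e-04, -5.24601980e-04]), 'effort': array([-1.34458856e-03, -5.43484533e+01, -3.61799777e+01, -9.63138314e-05,
        3.97402095e-03,  1.08158594e-05]), 'eef_pos': array([163.40320831, 524.91851411, 230.69803389]), 'tcp_rot': array([-1.18736060e-04,  1.50314059e-01,  9.88638118e-01, -5.84197899e-04]), 'ft_force': array([-0.40940067,  0.29329793,  0.04582539]), 'moment': array([-0.03185309, -0.01313589, -0.00911391]), 'gripper_width': 0.9984706138508262}
top {'fovy': 45.08964437869123, 'cx': 311.5810653339667, 'cy': 241.7342616445302, 'world_from_camera': array([[-1.43871567e-02,  9.87861472e-01, -1.54669719e-01,
         3.91177372e+02],
       [-9.99760200e-01, -1.16580567e-02,  1.85373166e-02,
         8.48309875e+01],
       [ 1.65091525e-02,  1.54899328e-01,  9.87792309e-01,
         1.40168407e+03],
       [ 0.00000000e+00,  0.00000000e+00,  0.00000000e+00,
         1.00000000e+00]])}
side {'fovy': 42.27351061412973, 'cx': 315.4591083869873, 'cy': 258.5462511067454, 'world_from_camera': array([[ 9.48570621e-01,  2.53803103e-01, -1.89202964e-01,
         3.47735565e+02],
       [-3.16046443e-01,  7.25044176e-01, -6.11903251e-01,
        -8.17339437e+02],
       [-1.81224371e-02,  6.40230370e-01,  7.67969173e-01,
         1.20938657e+03],
       [ 0.00000000e+00,  0.00000000e+00,  0.00000000e+00,
         1.00000000e+00]])}
```

View pics/top0.png

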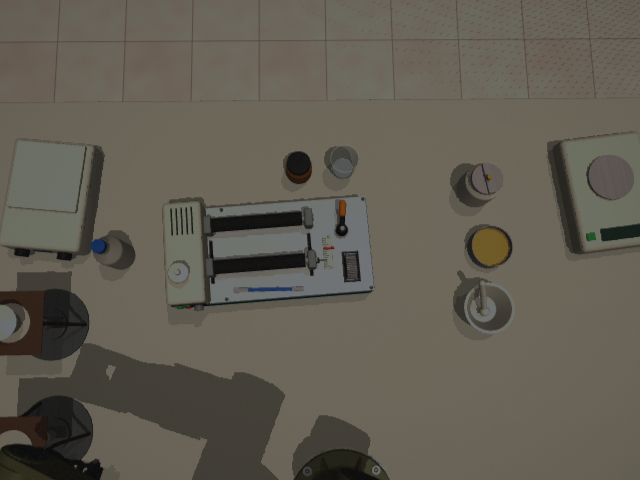

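View pics/side0.png

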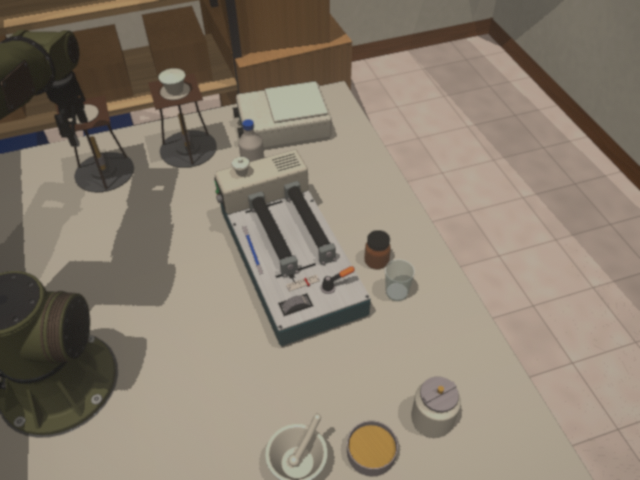

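```bash
cat > h.py <<'E'
import numpy as np, cv2
from cell import monitor, eyes, job, r
def ray(d,u,v):
    f=240/np.tan(np.radians(d["fovy"]/2)); M=d["world_from_camera"]
    c=np.array([(u-d["cx"])/f,-(v-d["cy"])/f,-1]); return M[:3,3],M[:3,:3]@c
def onz(d,u,v,z):
    o,k=ray(d,u,v); return o+k*(z-o[2])/k[2]
def tri(d1,p1,d2,p2):
    o1,k1=ray(d1,*p1);o2,k2=ray(d2,*p2)
    t=np.linalg.lstsq(np.c_[k1,-k2],o2-o1,rcond=None)[0]
    a=o1+k1*t[0];b=o2+k2*t[1]; return (a+b)/2,np.linalg.norm(a-b)
def proj(d,p):
    f=240/np.tan(np.radians(d["fovy"]/2)); M=d["world_from_camera"]
    c=M[:3,:3].T@(np.asarray(p)-M[:3,3]); return d["cx"]+f*c[0]/-c[2], d["cy"]+f*c[1]/c[2]
def crop(d,x0,y0,w,h,s,name):
    cv2.imwrite(name,cv2.resize(d["img"][y0:y0+h,x0:x0+w,::-1],None,fx=s,fy=s,interpolation=cv2.INTER_CUBIC))
E
python3 - <<'E'
from h import *
d=eyes.read_camera("top"); crop(d,300,190,80,60*2,5,"pics/t1.png"); 
cv2.imwrite("pics/t1.png",cv2.resize(np.clip(d["img"][190:310,220:380,::-1]*1.6,0,255).astype(np.uint8),None,fx=5,fy=5,interpolation=cv2.INTER_CUBIC))
d=eyes.read_camera("side"); crop(d,240,230,140,110,5,"pics/s1.png")
E
```

```text
(no output)
```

View pics/t1.png

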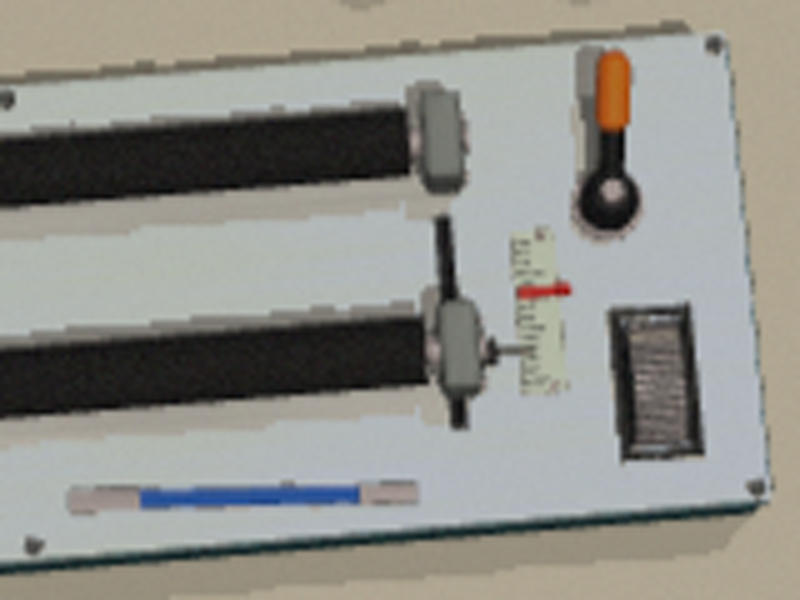

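View pics/s1.png

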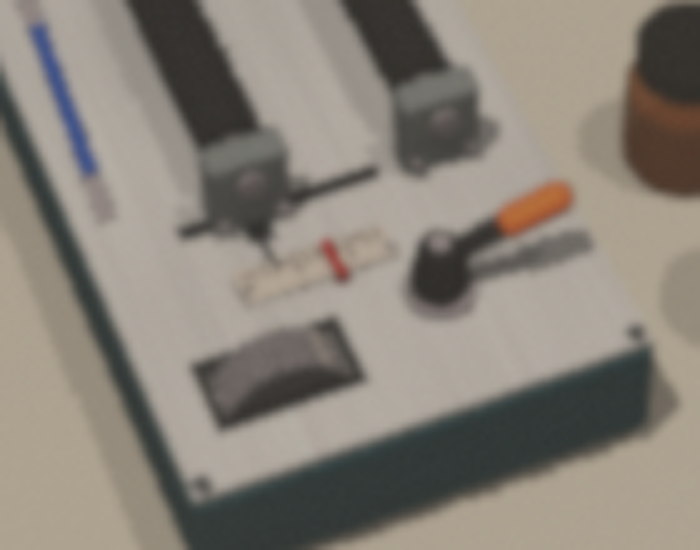

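```bash
cat > m.py <<'E'
from h import *
from scipy.optimize import least_squares
t=eyes.read_camera("top"); s=eyes.read_camera("side")
T=lambda a,b:(220+(a+.5)/5-.5,190+(b+.5)/5-.5); S=lambda a,b:(240+(a+.5)/5-.5,230+(b+.5)/5-.5)
if __name__=="__main__":
    for n,a,b in [("hubtop",T(609,190),S(441,240)),("knobend",T(614,58),S(565,192)),("scr FR",T(757,487),S(201,486)),("scr RR",T(714,45),S(635,333)),
                  ("ptr",T(522,351),S(277,262)),("clip",T(545,291),S(336,260)),("wheeltop",T(656,382),S(278,352))]:
        print(n,tri(t,a,s,b), onz(t,*a,78),onz(s,*b,78))
E
python3 m.py
```

```text
hubtop (array([624.9987327 ,  -7.35121398, 115.24717543]), np.float64(1.5973453463668894)) [630.93682954  -9.93706552  78.        ] [635.2845459   20.26231846  78.        ]
knobend (array([682.89583049,  -9.98575804, 128.87134491]), np.float64(1.376984304381275)) [693.82412376 -13.69378165  78.        ] [699.42495278  28.07829321  78.        ]
scr FR (array([491.7620455 , -74.63474037,  79.39646851]), np.float64(0.2348410204856711)) [491.75064996 -74.79421799  78.        ] [492.05818739 -73.71818812  78.        ]
scr RR (array([699.27479657, -60.60875622,  80.60285143]), np.float64(0.6000088178494986)) [699.57466557 -60.85818505  78.        ] [700.39825474 -58.84556915  78.        ]
ptr (array([557.60492898,  31.843026  ,  79.49404831]), np.float64(3.738240967526659)) [555.91317304  31.93978369  78.        ] [559.77748796  32.99620661  78.        ]
clip (array([583.78944605,  20.9855972 ,  83.55994288]), np.float64(1.6592432971735858)) [583.76275803  20.78947292  78.        ] [585.80292524  25.14987771  78.        ]
wheeltop (array([540.42006156, -28.2583897 ,  95.2949164 ]), np.float64(3.2255432076375614)) [540.75617538 -29.61379399  78.        ] [545.06653725 -15.99671431  78.        ]
```

```bash
cat > g.py <<'E'
from h import *
from scipy.spatial.transform import Rotation as Ro
psi=np.radians(3.85); H=np.array([625.,-7.35]); R2=np.array([[np.cos(psi),-np.sin(psi)],[np.sin(psi),np.cos(psi)]])
def M2W(x,y,z): return np.r_[H+R2@(np.array([x,y])-[25,-185]),z]
def W2M(p): return np.r_[R2.T@(np.asarray(p)[:2]-H)+[25,-185],p[2]]
def tool():
    s=monitor.sense(); q=s["tcp_rot"]; return s,Ro.from_quat([q[1],q[2],q[3],q[0]])
def go(*pts,yaw=None):
    s,R=tool(); print("t",round(s["time"],2),"mill",W2M(s["eef_pos"]).round(1),"F",s["ft_force"].round(1),"g",round(s["gripper_width"],3))
    # wanted: z down, tool y along mill y at angle psi+90(+yaw)
    a=psi+np.pi/2+(yaw or 0); y=np.array([np.cos(a),np.sin(a),0]); z=np.array([0,0,-1.]); x=np.cross(y,z)
    Rt=Ro.from_matrix(np.c_[x,y,z]); rv=(R.inv()*Rt).as_rotvec(degrees=True)
    print("rot",(rv/60).round(4))
    for p in pts: print(p,"xyz",(R.inv().apply(M2W(*p)-s["eef_pos"])/800).round(4).tolist())
E
python3 - <<'E'
from g import *
go((-60,-200,200),(-82,-200,230),(-82,-200,150))
E
```

```text
t 0.3 mill [-399.8  377.2  231.1] F [-0.3  0.5  0.3] g 0.999
rot [-4.000e-04 -1.000e-04 -3.523e-01]
(-60, -200, 200) xyz [-0.6563, -0.5198, 0.0391]
(-82, -200, 230) xyz [-0.6307, -0.5297, 0.0016]
(-82, -200, 150) xyz [-0.6307, -0.5297, 0.1016]
```

>>> move_arm(
  deltas=[
    {"gripper": 0,"xyz": [-0.6307,-0.5297,0.0016],"delta_rot": [0,0,-0.3523]},
    {"gripper": 0,"xyz": [-0.6307,-0.5297,0.0016],"delta_rot": [0,0,-0.3523]},
    {"gripper": 0,"xyz": [-0.6307,-0.5297,0.0016],"delta_rot": [0,0,-0.3523]},
    {"gripper": 0,"xyz": [-0.6307,-0.5297,0.0016],"delta_rot": [0,0,-0.3523]},
    {"gripper": 0,"xyz": [-0.6307,-0.5297,0.0016],"delta_rot": [0,0,-0.3523]},
    {"gripper": 0,"xyz": [-0.6307,-0.5297,0.0016],"delta_rot": [0,0,-0.3523]},
    {"gripper": 0,"xyz": [-0.6307,-0.5297,0.0016],"delta_rot": [0,0,-0.3523]},
    {"gripper": 0,"xyz": [-0.6307,-0.5297,0.0016],"delta_rot": [0,0,-0.3523]},
    {"gripper": 0,"xyz": [-0.6307,-0.5297,0.0016],"delta_rot": [0,0,-0.3523]},
    {"gripper": 0,"xyz": [-0.6307,-0.5297,0.0016],"delta_rot": [0,0,-0.3523]},
  ],
)

```text
time: 1.13
eef_pos: [385.2, 178.8, 230.8]
tcp_rot: [0.0, -0.034, 0.999, -0.0]
ft_force: [1.1, 1.6, -0.1]
gripper_width: 0.002
```

Run:
```python
from g import *
go((-82,-200,230),(-82,-200,120))
```

```text
t 1.13 mill [-201.8   16.8  230.8] F [ 1.1  1.6 -0.1] g 0.002
rot [-0.0001  0.0005  0.0001]
(-82, -200, 230) xyz [-0.1497, -0.271, 0.0011]
(-82, -200, 120) xyz [-0.1496, -0.271, 0.1386]
```

>>> move_arm(
  deltas=[
    {"gripper": 0,"xyz": [-0.15,-0.271,0],"delta_rot": [0,0,0]},
    {"gripper": 0,"xyz": [-0.15,-0.271,0],"delta_rot": [0,0,0]},
    {"gripper": 0,"xyz": [-0.15,-0.271,0],"delta_rot": [0,0,0]},
    {"gripper": 0,"xyz": [-0.15,-0.271,0],"delta_rot": [0,0,0]},
    {"gripper": 0,"xyz": [-0.15,-0.271,0],"delta_rot": [0,0,0]},
    {"gripper": 0,"xyz": [-0.15,-0.271,0.12],"delta_rot": [0,0,0]},
    {"gripper": 0,"xyz": [-0.15,-0.271,0.12],"delta_rot": [0,0,0]},
    {"gripper": 0,"xyz": [-0.15,-0.271,0.12],"delta_rot": [0,0,0]},
    {"gripper": 0,"xyz": [-0.15,-0.271,0.12],"delta_rot": [0,0,0]},
    {"gripper": 0,"xyz": [-0.15,-0.271,0.12],"delta_rot": [0,0,0]},
  ],
)

```text
time: 1.97
eef_pos: [519.3, -29.5, 134.8]
tcp_rot: [-0.001, -0.033, 0.999, 0.0]
ft_force: [0.5, -0.1, 0.9]
gripper_width: -0.002
```

Run:
```python
from g import *
go((-82,-200,110),(-80,-200,100),(-80,-200,94),(-60,-200,96))
t=eyes.read_camera("top"); s=eyes.read_camera("side")
crop(t,260,180,130,110,5,"pics/t2.png"); crop(s,220,190,150,120,5,"pics/s2.png")
```

```text
t 1.97 mill [ -81.9 -200.   134.8] F [ 0.5 -0.1  0.9] g -0.002
rot [ 0.0002 -0.001  -0.0005]
(-82, -200, 110) xyz [0.0001, 0.0, 0.031]
(-80, -200, 100) xyz [-0.0024, 0.0, 0.0435]
(-80, -200, 94) xyz [-0.0024, 0.0, 0.051]
(-60, -200, 96) xyz [-0.0274, 0.0, 0.0484]
```

View pics/s2.png

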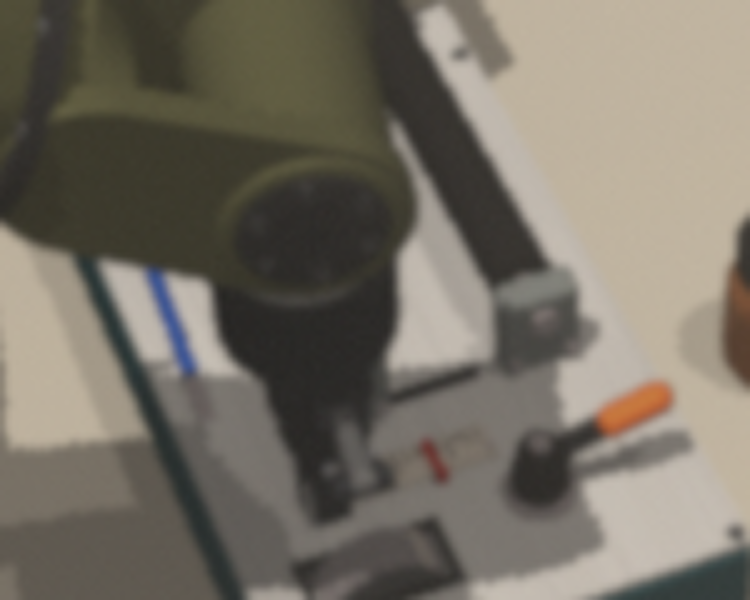

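View pics/t2.png

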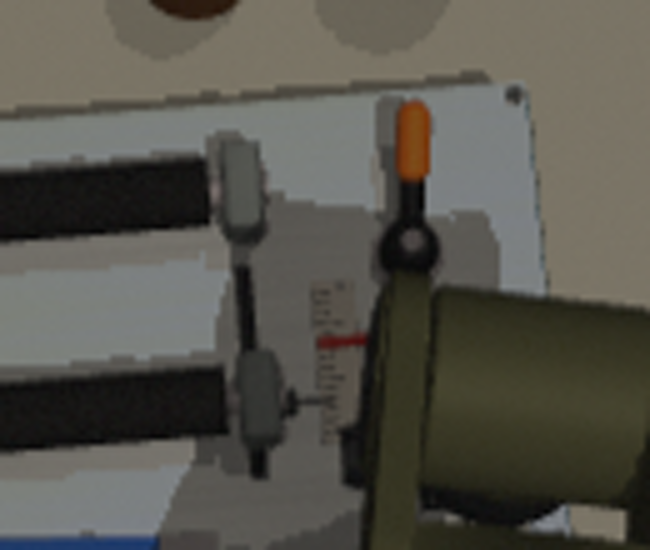

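>>> move_arm(
  deltas=[
    {"gripper": 0,"xyz": [-0.013,0,0.035],"delta_rot": [0,0,0]},
    {"gripper": 0,"xyz": [-0.013,0,0.045],"delta_rot": [0,0,0]},
    {"gripper": 0,"xyz": [-0.013,0,0.047],"delta_rot": [0,0,0]},
    {"gripper": 0,"xyz": [-0.013,0,0.0485],"delta_rot": [0,0,0]},
    {"gripper": 0,"xyz": [-0.013,0,0.0485],"delta_rot": [0,0,0]},
  ],
)

```text
time: 2.48
eef_pos: [530.7, -28.1, 99.1]
tcp_rot: [0.002, -0.034, 0.999, -0.0]
ft_force: [0.2, -0.1, 0.5]
gripper_width: -0.002
```

Run:
```python
from g import *
go((-70,-200,95))
```

```text
t 2.48 mill [ -70.5 -199.4   99.1] F [ 0.2 -0.1  0.5] g -0.002
rot [-0.0007  0.0039  0.0009]
(-70, -200, 95) xyz [-0.0006, -0.0007, 0.0051]
```

>>> move_arm(
  deltas=[
    {"gripper": 0,"xyz": [0,-0.0007,0.003],"delta_rot": [0,0,0]},
    {"gripper": 0,"xyz": [0,-0.0007,0.005],"delta_rot": [0,0,0]},
    {"gripper": 0,"xyz": [0,-0.0007,0.005],"delta_rot": [0,0,0]},
  ],
)

```text
time: 2.73
eef_pos: [531.1, -28.8, 95.8]
tcp_rot: [0.003, -0.034, 0.999, -0.0]
ft_force: [-1.0, -0.4, 4.7]
gripper_width: -0.004
```

>>> move_arm(
  deltas=[
    {"gripper": 0,"xyz": [0,0,0.0016],"delta_rot": [0,0,0]},
    {"gripper": 0,"xyz": [-0.005,0,0.002],"delta_rot": [0,0,0]},
    {"gripper": 0,"xyz": [-0.01,0,0.002],"delta_rot": [0,0,0]},
    {"gripper": 0,"xyz": [-0.015,0,0.002],"delta_rot": [0,0,0]},
    {"gripper": 0,"xyz": [-0.02,0,0.002],"delta_rot": [0,0,0]},
    {"gripper": 0,"xyz": [-0.025,0,0.002],"delta_rot": [0,0,0]},
    {"gripper": 0,"xyz": [-0.03,0,0.0024],"delta_rot": [0,0,0]},
    {"gripper": 0,"xyz": [-0.035,0,0.0032],"delta_rot": [0,0,0]},
  ],
)

```text
time: 3.4
eef_pos: [559.5, -26.8, 94.1]
tcp_rot: [0.003, -0.034, 0.999, -0.0]
ft_force: [-1.5, 0.5, 2.5]
gripper_width: 0.003
```

Run:
```python
from g import *
go((-82,-200,97))
t=eyes.read_camera("top"); s=eyes.read_camera("side")
crop(t,260,180,130,110,5,"pics/t3.png");
```

```text
t 3.4 mill [ -41.7 -200.    94.1] F [-1.5  0.5  2.5] g 0.003
rot [-0.0011  0.0062  0.0008]
(-82, -200, 97) xyz [0.0504, 0.0001, -0.004]
```

View pics/t3.png

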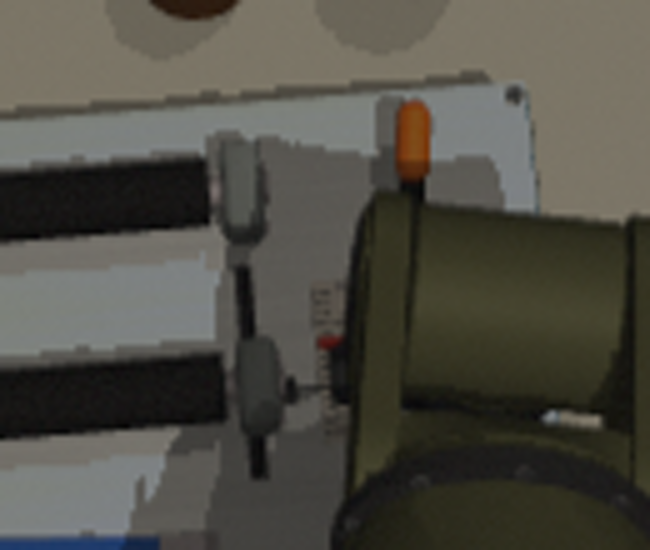

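>>> move_arm(
  deltas=[
    {"gripper": 0,"xyz": [0,0,-0.02],"delta_rot": [0,0,0]},
    {"gripper": 0,"xyz": [0.02,0,-0.02],"delta_rot": [0,0,0]},
    {"gripper": 0,"xyz": [0.0454,0,-0.02],"delta_rot": [0,0,0]},
    {"gripper": 0,"xyz": [0.0454,0,-0.02],"delta_rot": [0,0,0]},
    {"gripper": 0,"xyz": [0.0454,0,-0.004],"delta_rot": [0,0,0]},
    {"gripper": 0,"xyz": [0.0454,0,-0.004],"delta_rot": [0,0,0]},
  ],
)

```text
time: 4.0
eef_pos: [522.7, -29.3, 95.2]
tcp_rot: [0.002, -0.034, 0.999, -0.0]
ft_force: [-0.2, -1.1, -0.1]
gripper_width: -0.001
```

Run:
```python
from g import *
go((-78,-200,94),(-74,-200,94),(-40,-200,92.5))
```

```text
t 4.0 mill [ -78.6 -200.1   95.2] F [-0.2 -1.1 -0.1] g -0.001
rot [-0.0008  0.0044  0.0006]
(-78, -200, 94) xyz [-0.0007, 0.0001, 0.0016]
(-74, -200, 94) xyz [-0.0057, 0.0001, 0.0016]
(-40, -200, 92.5) xyz [-0.0482, 0.0, 0.0037]
```

>>> move_arm(
  deltas=[
    {"gripper": 0,"xyz": [0,0,0.0012],"delta_rot": [0,0,0]},
    {"gripper": 0,"xyz": [-0.005,0,0.0012],"delta_rot": [0,0,0]},
    {"gripper": 0,"xyz": [-0.01,0,0.0012],"delta_rot": [0,0,0]},
    {"gripper": 0,"xyz": [-0.015,0,0.0012],"delta_rot": [0,0,0]},
    {"gripper": 0,"xyz": [-0.02,0,0.0012],"delta_rot": [0,0,0]},
    {"gripper": 0,"xyz": [-0.026,0,0.0012],"delta_rot": [0,0,0]},
    {"gripper": 0,"xyz": [-0.032,0,0.0012],"delta_rot": [0,0,0]},
    {"gripper": 0,"xyz": [-0.038,0,0.0016],"delta_rot": [0,0,0]},
    {"gripper": 0,"xyz": [-0.043,0,0.0022],"delta_rot": [0,0,0]},
    {"gripper": 0,"xyz": [-0.048,0,0.0034],"delta_rot": [0,0,0]},
  ],
)

```text
time: 4.83
eef_pos: [561.7, -26.7, 93.2]
tcp_rot: [0.003, -0.034, 0.999, -0.0]
ft_force: [-0.7, -0.5, 2.0]
gripper_width: -0.003
```

>>> move_arm(
  deltas=[
    {"gripper": 0,"xyz": [0,0,-0.02],"delta_rot": [0,0,0]},
    {"gripper": 0,"xyz": [0.02,0,-0.02],"delta_rot": [0,0,0]},
    {"gripper": 0,"xyz": [0.047,0,-0.02],"delta_rot": [0,0,0]},
    {"gripper": 0,"xyz": [0.047,0,-0.02],"delta_rot": [0,0,0]},
    {"gripper": 0,"xyz": [0.047,0,-0.004],"delta_rot": [0,0,0]},
    {"gripper": 0,"xyz": [0.047,0,-0.004],"delta_rot": [0,0,0]},
  ],
)

```text
time: 5.33
eef_pos: [523.7, -29.2, 94.8]
tcp_rot: [0.002, -0.034, 0.999, -0.0]
ft_force: [0.1, -0.9, -1.4]
gripper_width: 0.001
```

Run:
```python
from g import *
go((-78,-200,94),(-74,-200,94),(-40,-200,92.5))
t=eyes.read_camera("top"); s=eyes.read_camera("side")
crop(t,260,180,130,110,5,"pics/t4.png");
```

```text
t 5.33 mill [ -77.5 -200.    94.8] F [ 0.1 -0.9 -1.4] g 0.001
rot [-0.0005  0.0031  0.0006]
(-78, -200, 94) xyz [0.0006, -0.0, 0.001]
(-74, -200, 94) xyz [-0.0044, -0.0, 0.001]
(-40, -200, 92.5) xyz [-0.0469, -0.0001, 0.003]
```

View pics/t4.png

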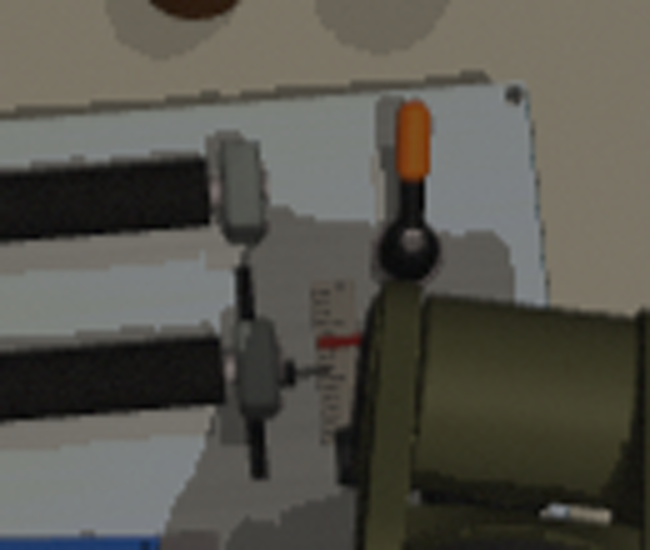

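>>> move_arm(
  deltas=[
    {"gripper": 0,"xyz": [0,0,0.0008],"delta_rot": [0,0,0]},
    {"gripper": 0,"xyz": [-0.005,0,0.0008],"delta_rot": [0,0,0]},
    {"gripper": 0,"xyz": [-0.01,0,0.0008],"delta_rot": [0,0,0]},
    {"gripper": 0,"xyz": [-0.015,0,0.0008],"delta_rot": [0,0,0]},
    {"gripper": 0,"xyz": [-0.02,0,0.0008],"delta_rot": [0,0,0]},
    {"gripper": 0,"xyz": [-0.026,0,0.0008],"delta_rot": [0,0,0]},
    {"gripper": 0,"xyz": [-0.032,0,0.0008],"delta_rot": [0,0,0]},
    {"gripper": 0,"xyz": [-0.038,0,0.0012],"delta_rot": [0,0,0]},
    {"gripper": 0,"xyz": [-0.043,0,0.0018],"delta_rot": [0,0,0]},
    {"gripper": 0,"xyz": [-0.046,0,0.0028],"delta_rot": [0,0,0]},
  ],
)

```text
time: 6.27
eef_pos: [561.6, -26.6, 93.7]
tcp_rot: [0.002, -0.034, 0.999, -0.0]
ft_force: [-0.2, 0.0, -0.3]
gripper_width: -0.002
```

>>> move_arm(
  deltas=[
    {"gripper": 0,"xyz": [0,0,-0.02],"delta_rot": [0,0,0]},
    {"gripper": 0,"xyz": [0.02,0,-0.03],"delta_rot": [0,0,0]},
    {"gripper": 0,"xyz": [0.07,0.05,-0.06],"delta_rot": [0,0,0]},
    {"gripper": 0,"xyz": [0.12,0.05,-0.06],"delta_rot": [0,0,0]},
    {"gripper": 0,"xyz": [0.12,0.05,-0.06],"delta_rot": [0,0,0]},
    {"gripper": 0,"xyz": [0.12,0.05,-0.06],"delta_rot": [0,0,0]},
  ],
)

```text
time: 6.77
eef_pos: [460.9, 7.4, 141.8]
tcp_rot: [0.002, -0.034, 0.999, -0.0]
ft_force: [-0.7, -0.3, 0.5]
gripper_width: -0.002
```

Run:
```python
from g import *
go((-70,-200,97))
t=eyes.read_camera("top"); s=eyes.read_camera("side")
crop(t,300,220,60,45,12,"pics/t5.png"); crop(s,260,230,80,64,9,"pics/s5.png")
```

```text
t 6.77 mill [-137.8 -159.3  141.8] F [-0.7 -0.3  0.5] g -0.002
rot [-0.0007  0.0044  0.0016]
(-70, -200, 97) xyz [-0.0844, -0.051, 0.0565]
```

View pics/t5.png

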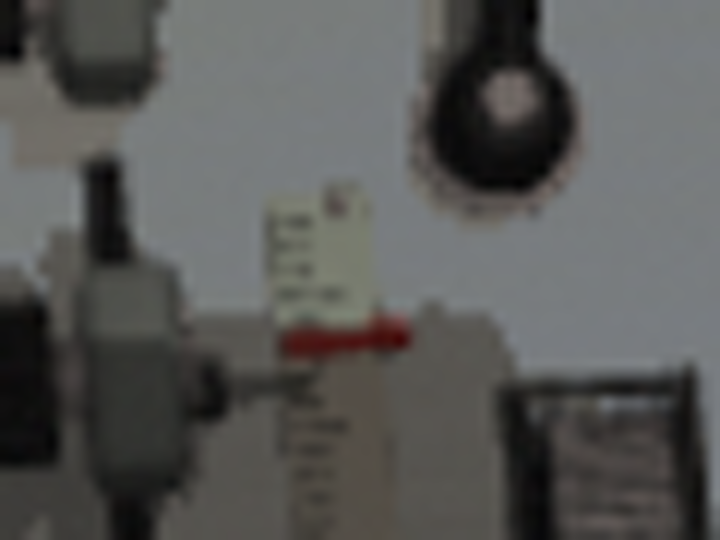

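View pics/s5.png

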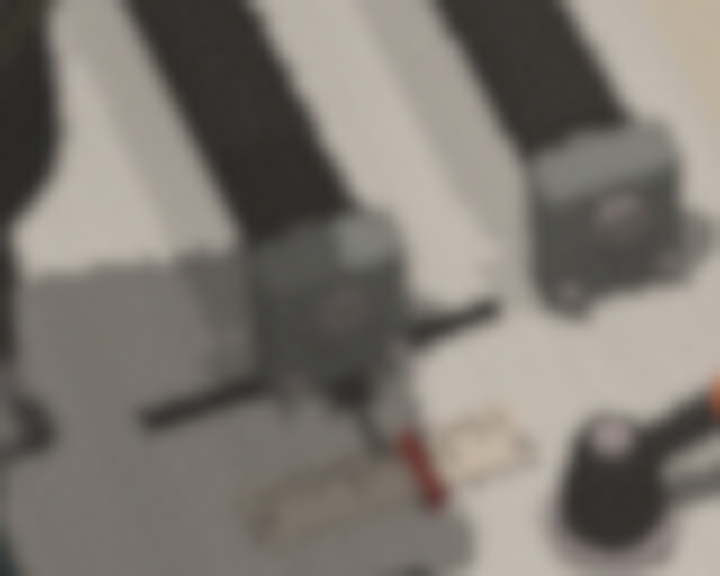

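Run:
```python
from g import *
t=eyes.read_camera("top")
P=lambda a,b:(300+(a+.5)/12-.5,220+(b+.5)/12-.5)
for z in (80,84,88):
  for n,p in (("tip",P(310,380)),("stub",P(230,386)),("clipL",P(290,347)),("clipC",P(345,338)),("clipR",P(400,331))): print(z,n,W2M(onz(t,*p,z)).round(1))
go((-75,-200,115),(-75,-200,96.5))
```

```text
80 tip [ -21.9 -145.9   80. ]
80 stub [ -21.8 -130.5   80. ]
80 clipL [ -15.2 -142.6   80. ]
80 clipC [ -14.3 -153.3   80. ]
80 clipR [ -13.7 -164.    80. ]
84 tip [ -22.4 -145.7   84. ]
84 stub [ -22.4 -130.3   84. ]
84 clipL [ -15.7 -142.4   84. ]
84 clipC [ -14.8 -153.1   84. ]
84 clipR [ -14.3 -163.8   84. ]
88 tip [ -23.  -145.5   88. ]
88 stub [ -22.9 -130.2   88. ]
88 clipL [ -16.3 -142.2   88. ]
88 clipC [ -15.4 -152.9   88. ]
88 clipR [ -14.9 -163.5   88. ]
t 6.92 mill [-135.1 -160.2  141.3] F [-0.4 -0.  -0.8] g -0.001
rot [-0.0008  0.0048  0.0007]
(-75, -200, 115) xyz [-0.075, -0.0497, 0.0333]
(-75, -200, 96.5) xyz [-0.0748, -0.0497, 0.0565]
```

>>> move_arm(
  deltas=[
    {"gripper": 0,"xyz": [-0.05,-0.05,0],"delta_rot": [0,0,0]},
    {"gripper": 0,"xyz": [-0.075,-0.05,0],"delta_rot": [0,0,0]},
    {"gripper": 0,"xyz": [-0.075,-0.05,0.02],"delta_rot": [0,0,0]},
    {"gripper": 0,"xyz": [-0.075,-0.05,0.05],"delta_rot": [0,0,0]},
    {"gripper": 0,"xyz": [-0.075,-0.05,0.055],"delta_rot": [0,0,0]},
    {"gripper": 0,"xyz": [-0.075,-0.05,0.055],"delta_rot": [0,0,0]},
  ],
)

```text
time: 7.42
eef_pos: [526.3, -29.6, 96.2]
tcp_rot: [0.001, -0.034, 0.999, -0.0]
ft_force: [-0.1, 0.6, 0.5]
gripper_width: 0.004
```

Run:
```python
from g import *
go((-75,-200,94),(-45,-200,93.5))
```

```text
t 7.42 mill [ -75.  -200.6   96.2] F [-0.1  0.6  0.5] g 0.004
rot [-0.0005  0.002   0.0003]
(-75, -200, 94) xyz [0.0001, 0.0008, 0.0027]
(-45, -200, 93.5) xyz [-0.0374, 0.0008, 0.0034]
```

>>> move_arm(
  deltas=[
    {"gripper": 0,"xyz": [0,0,0.0025],"delta_rot": [0,0,0]},
    {"gripper": 0,"xyz": [-0.004,0,0.0025],"delta_rot": [0,0,0]},
    {"gripper": 0,"xyz": [-0.009,0,0.0025],"delta_rot": [0,0,0]},
    {"gripper": 0,"xyz": [-0.014,0,0.0025],"delta_rot": [0,0,0]},
    {"gripper": 0,"xyz": [-0.019,0,0.0025],"delta_rot": [0,0,0]},
    {"gripper": 0,"xyz": [-0.024,0,0.0025],"delta_rot": [0,0,0]},
    {"gripper": 0,"xyz": [-0.029,0,0.0025],"delta_rot": [0,0,0]},
    {"gripper": 0,"xyz": [-0.034,0,0.0028],"delta_rot": [0,0,0]},
    {"gripper": 0,"xyz": [-0.0375,0,0.003],"delta_rot": [0,0,0]},
    {"gripper": 0,"xyz": [-0.0375,0,0.003],"delta_rot": [0,0,0]},
  ],
)

```text
time: 8.25
eef_pos: [557.3, -27.7, 94.5]
tcp_rot: [0.002, -0.034, 0.999, -0.0]
ft_force: [2.8, 0.0, 6.2]
gripper_width: -0.001
```

>>> move_arm(
  deltas=[
    {"gripper": 0,"xyz": [0,0,-0.02],"delta_rot": [0,0,0]},
    {"gripper": 0,"xyz": [0.02,0,-0.03],"delta_rot": [0,0,0]},
    {"gripper": 0,"xyz": [0.07,0.05,-0.06],"delta_rot": [0,0,0]},
    {"gripper": 0,"xyz": [0.12,0.05,-0.06],"delta_rot": [0,0,0]},
    {"gripper": 0,"xyz": [0.12,0.05,-0.06],"delta_rot": [0,0,0]},
    {"gripper": 0,"xyz": [0.12,0.05,-0.06],"delta_rot": [0,0,0]},
  ],
)

```text
time: 8.75
eef_pos: [456.5, 6.4, 142.8]
tcp_rot: [0.002, -0.034, 0.999, -0.0]
ft_force: [-0.8, 0.2, -0.3]
gripper_width: -0.001
```

Run:
```python
from g import *
go((-70,-200,97))
t=eyes.read_camera("top"); s=eyes.read_camera("side")
crop(t,300,220,60,45,12,"pics/t6.png"); crop(s,280,250,50,40,14,"pics/s6.png")
```

```text
t 8.75 mill [-142.2 -159.9  142.8] F [-0.8  0.2 -0.3] g -0.001
rot [-0.0006  0.0037  0.0012]
(-70, -200, 97) xyz [-0.0899, -0.0502, 0.0577]
```

View pics/t6.png

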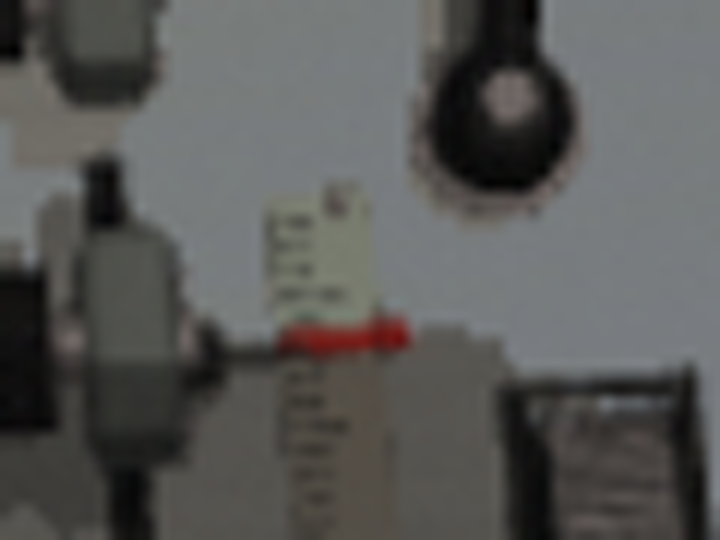

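View pics/s6.png

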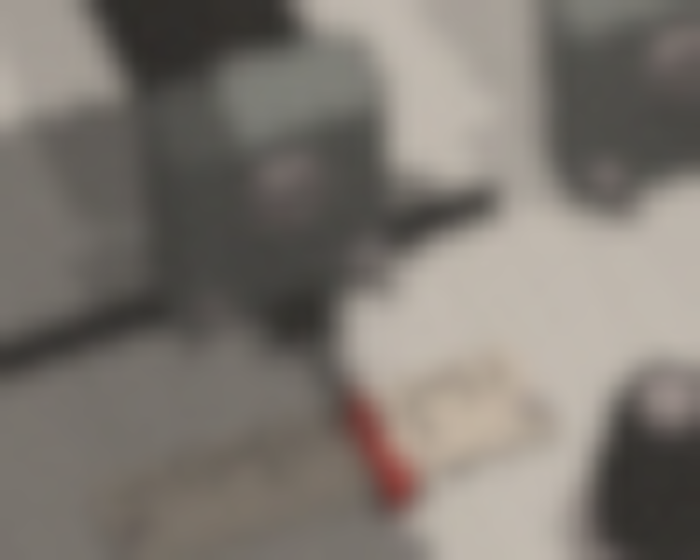

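Run:
```python
from g import *
t=eyes.read_camera("top"); im=t["img"].astype(int)
# dark pointer centroid by column
for c in range(318,328):
    col=im[243:256,c]; print(c, col.sum(1)//3, )
red=(im[:,:,0]>1.6*im[:,:,1])&(im[:,:,0]>1.6*im[:,:,2])
for c in range(320,338):
    w=np.clip(im[240:256,c,0]-1.3*im[240:256,c,1],0,None)
    if w.sum()>20:
        v=240+(w*np.arange(16)).sum()/w.sum(); print(c,round(v,2),int(w.sum()),W2M(onz(t,c,v,84)).round(1))
```

```text
318 [123 123 122  94  59  49  30  37  34  59  77  83  84]
319 [124 122 122 120  92  83  46  55  76  82  83  83  83]
320 [123 123 122 122  95  85  46  55  79  83  81  82  84]
321 [123 122 121 122  95  74  45  57  80  83  82  82  84]
322 [108 111 105 118  95  72  45  56  79  82  82  83  84]
323 [113  88 108 117  79  43  32  65  72  70  69  62  65]
324 [113  85 110 102  75  39  36  71  56  71  57  71  65]
325 [110 100 113  86  72  45  37  70  65  74  56  71  66]
326 [118 100 113  99  73  42  42  60  62  75  55  72  57]
327 [118  86 110 117  82  41  49  72  76  77  76  77  56]
324 247.59 55 [ -13.8 -143.3   84. ]
325 247.56 74 [ -13.9 -145.6   84. ]
326 247.83 114 [ -14.7 -147.8   84. ]
327 247.9 105 [ -15.  -150.1   84. ]
328 247.72 87 [ -14.8 -152.4   84. ]
329 247.71 88 [ -15.  -154.7   84. ]
330 247.59 99 [ -14.9 -157.1   84. ]
331 247.36 113 [ -14.5 -159.4   84. ]
332 247.41 119 [ -14.8 -161.7   84. ]
333 247.46 111 [ -15.1 -164.    84. ]
```

Run:
```python
from g import *
t=eyes.read_camera("top"); im=t["img"].astype(int)
for z in (80,84,90): print(z,W2M(onz(t,320.5,249.4,z)).round(1),W2M(onz(t,328.5,247.7,z)).round(1))
# side: colour rows near pointer and clip
s=eyes.read_camera("side"); cv2.imwrite("pics/s7.png",cv2.resize(np.clip((s["img"][265:290,295:320,::-1].astype(float)-20)*1.3,0,255).astype(np.uint8),None,fx=24,fy=24,interpolation=cv2.INTER_NEAREST))
cv2.imwrite("pics/t7.png",cv2.resize(np.clip((t["img"][236:261,312:340,::-1].astype(float)-10)*1.8,0,255).astype(np.uint8),None,fx=24,fy=24,interpolation=cv2.INTER_NEAREST))
```

```text
80 [ -16.8 -135.1   80. ] [ -14.3 -153.8   80. ]
84 [ -17.3 -134.9   84. ] [ -14.9 -153.6   84. ]
90 [ -18.2 -134.6   90. ] [ -15.7 -153.2   90. ]
```

View pics/s7.png

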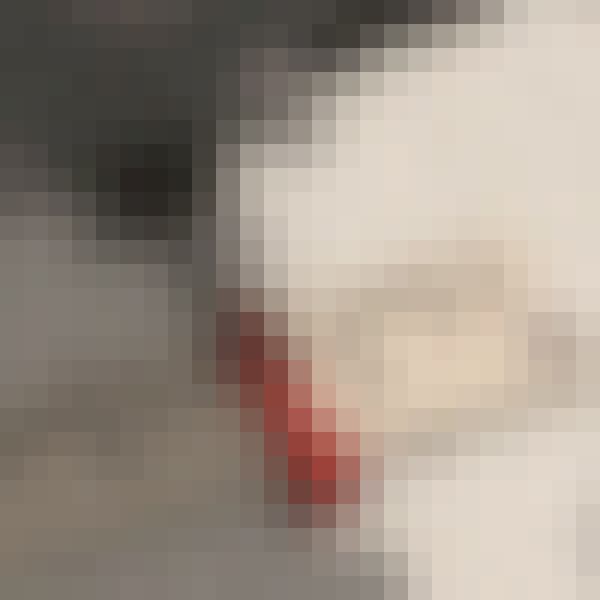

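View pics/t7.png

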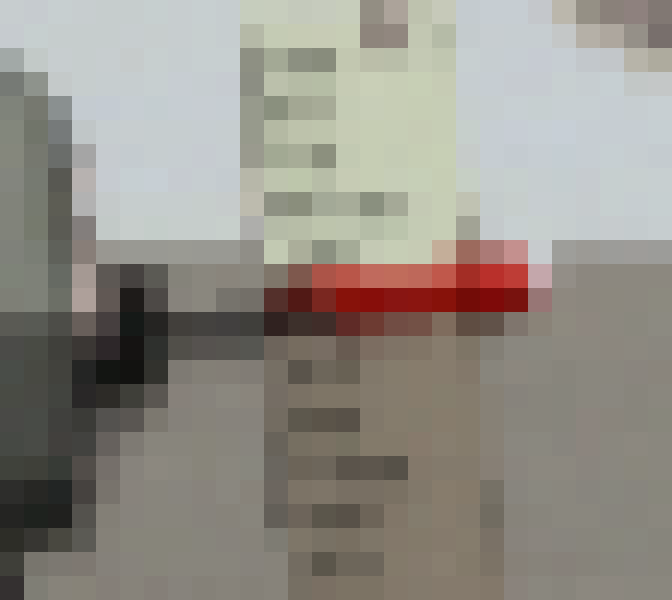

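>>> move_arm(
  deltas=[
    {"gripper": 0,"xyz": [-0.05,-0.05,0],"delta_rot": [0,0,0]},
    {"gripper": 0,"xyz": [-0.092,-0.05,0],"delta_rot": [0,0,0]},
    {"gripper": 0,"xyz": [-0.092,-0.05,0.02],"delta_rot": [0,0,0]},
    {"gripper": 0,"xyz": [-0.092,-0.05,0.05],"delta_rot": [0,0,0]},
    {"gripper": 0,"xyz": [-0.092,-0.05,0.055],"delta_rot": [0,0,0]},
    {"gripper": 0,"xyz": [-0.092,-0.05,0.055],"delta_rot": [0,0,0]},
  ],
)

```text
time: 9.5
eef_pos: [535.7, -29.7, 97.1]
tcp_rot: [0.001, -0.033, 0.999, -0.0]
ft_force: [0.1, 0.3, -0.3]
gripper_width: -0.0
```

Run:
```python
from g import *
go((-67,-200,94),(-54,-200,94))
```

```text
t 9.5 mill [ -65.6 -201.4   97.1] F [ 0.1  0.3 -0.3] g -0.0
rot [-0.0005  0.0016 -0.0003]
(-67, -200, 94) xyz [0.0018, 0.0017, 0.0038]
(-54, -200, 94) xyz [-0.0144, 0.0017, 0.0038]
```

>>> move_arm(
  deltas=[
    {"gripper": 0,"xyz": [0,0.0015,0.0038],"delta_rot": [0,0,0]},
    {"gripper": 0,"xyz": [0,0.0015,0.0038],"delta_rot": [0,0,0]},
    {"gripper": 0,"xyz": [-0.004,0.0015,0.0038],"delta_rot": [0,0,0]},
    {"gripper": 0,"xyz": [-0.008,0.0015,0.0038],"delta_rot": [0,0,0]},
    {"gripper": 0,"xyz": [-0.012,0.0015,0.0038],"delta_rot": [0,0,0]},
    {"gripper": 0,"xyz": [-0.016,0.0015,0.0038],"delta_rot": [0,0,0]},
    {"gripper": 0,"xyz": [-0.016,0.0015,0.0038],"delta_rot": [0,0,0]},
  ],
)

```text
time: 10.08
eef_pos: [550.1, -28.3, 95.7]
tcp_rot: [0.003, -0.033, 0.999, -0.001]
ft_force: [2.9, -2.7, 14.0]
gripper_width: -0.001
```

>>> move_arm(
  deltas=[
    {"gripper": 0,"xyz": [0,0,-0.02],"delta_rot": [0,0,0]},
    {"gripper": 0,"xyz": [0,0,-0.04],"delta_rot": [0,0,0]},
    {"gripper": 0,"xyz": [0.05,0.05,-0.06],"delta_rot": [0,0,0]},
    {"gripper": 0,"xyz": [0.1,0.05,-0.06],"delta_rot": [0,0,0]},
    {"gripper": 0,"xyz": [0.1,0.05,-0.06],"delta_rot": [0,0,0]},
    {"gripper": 0,"xyz": [0.1,0.05,-0.06],"delta_rot": [0,0,0]},
  ],
)

```text
time: 10.58
eef_pos: [465.4, 7.1, 143.6]
tcp_rot: [0.002, -0.034, 0.999, -0.001]
ft_force: [0.2, -0.1, -0.2]
gripper_width: -0.004
```

```bash
cat > look.py <<'E'
from g import *
import sys
go((-70,-200,97)); k=sys.argv[1]
t=eyes.read_camera("top"); im=t["img"].astype(int)
s=eyes.read_camera("side"); cv2.imwrite(f"pics/s{k}.png",cv2.resize(np.clip((s["img"][265:290,295:320,::-1].astype(float)-20)*1.3,0,255).astype(np.uint8),None,fx=24,fy=24,interpolation=cv2.INTER_NEAREST))
cv2.imwrite(f"pics/t{k}.png",cv2.resize(np.clip((t["img"][236:261,312:340,::-1].astype(float)-10)*1.8,0,255).astype(np.uint8),None,fx=24,fy=24,interpolation=cv2.INTER_NEAREST))
E
python3 look.py 8
```

```text
t 10.58 mill [-133.3 -159.9  143.6] F [ 0.2 -0.1 -0.2] g -0.004
rot [-0.0016  0.0045  0.0004]
(-70, -200, 97) xyz [-0.0788, -0.0501, 0.0587]
```

View pics/s8.png

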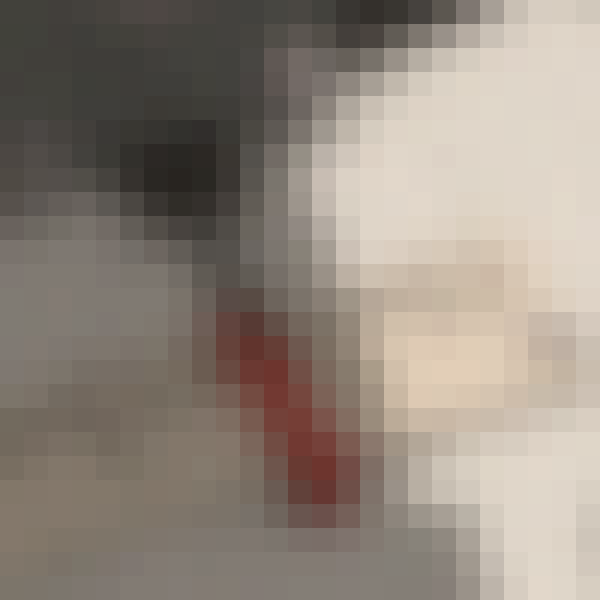

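View pics/t8.png

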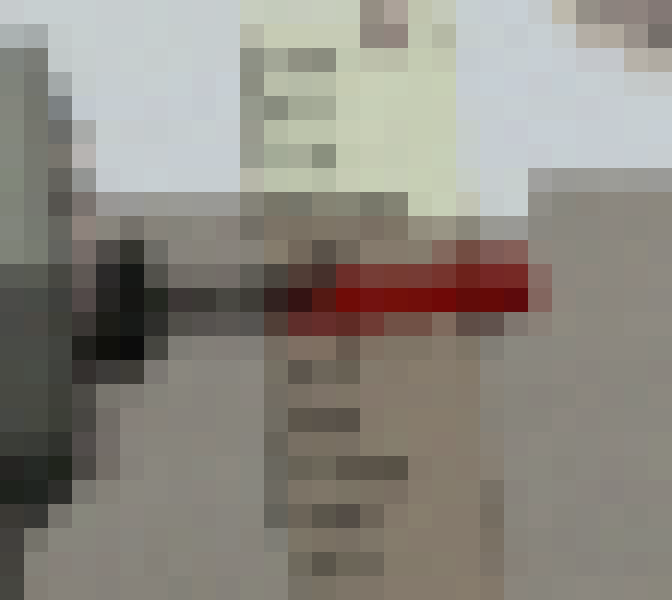

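Run:
```python
from g import *
t=eyes.read_camera("top"); im=t["img"].astype(int)
for c in range(318,328): print(c, im[244:254,c].sum(1)//3, im[244:254,c,0]-im[244:254,c,1])
P=[];
for c in range(319,323):
    b=im[245:253,c].sum(1)/3; w=np.clip(80-b,0,None); v=245+(w*np.arange(8)).sum()/w.sum(); print(c,v.round(2),W2M(onz(t,c,v,84)).round(1))
for c in range(326,334):
    w=np.clip(im[244:252,c,0]-1.3*im[244:252,c,1],0,None); v=244+(w*np.arange(8)).sum()/w.sum(); print(c,v.round(2),W2M(onz(t,c,v,84)).round(1))
```

```text
318 [83 82 69 53 30 35 46 76 83 82] [1 1 2 2 1 1 3 2 2 3]
319 [83 83 81 70 41 54 76 84 82 81] [3 1 2 2 1 1 3 2 1 3]
320 [82 83 82 72 41 55 80 84 84 82] [1 2 3 1 1 2 2 2 2 3]
321 [84 83 82 73 48 58 80 84 83 81] [2 3 3 3 2 1 2 3 2 2]
322 [67 70 80 62 44 56 80 83 83 83] [2 3 3 1 0 2 1 2 3 2]
323 [57 72 78 49 31 46 69 71 70 70] [4 4 6 3 9 9 5 4 3 3]
324 [56 73 69 46 25 43 72 56 72 59] [ 3  5  4 10 18 26  9  4  5  3]
325 [65 75 56 39 33 45 73 65 74 56] [ 4  6  4 13 32 30  9  5  6  4]
326 [66 75 66 47 36 42 61 62 75 55] [ 5  5  5 35 54 30  7  3  5  3]
327 [57 72 77 53 36 49 72 76 78 76] [ 4  6  6 33 55 28  9  5  6  6]
319 248.3 [ -14.5 -131.6   84. ]
320 248.23 [ -14.5 -134.    84. ]
321 248.26 [ -14.8 -136.2   84. ]
322 247.74 [ -13.8 -138.6   84. ]
326 247.96 [ -15.  -147.8   84. ]
327 247.95 [ -15.2 -150.1   84. ]
328 247.78 [ -15.  -152.4   84. ]
329 247.73 [ -15.  -154.7   84. ]
330 247.64 [ -15.  -157.1   84. ]
331 247.5 [ -14.9 -159.4   84. ]
332 247.51 [ -15.1 -161.7   84. ]
333 247.5 [ -15.2 -164.    84. ]
```

Run:
```python
from g import *
print(W2M([682.9,-10,128.9]))
go((-133,-157,175),(74,-157,175),(74,-157,108))
```

```text
[  82.59140113 -191.53169318  128.9       ]
t 10.73 mill [-130.6 -160.9  143.4] F [-0.  -0.8 -0.2] g 0.0
rot [-0.0017  0.0055 -0.0006]
(-133, -157, 175) xyz [0.0027, 0.0048, -0.0395]
(74, -157, 175) xyz [-0.256, 0.0049, -0.038]
(74, -157, 108) xyz [-0.2555, 0.0051, 0.0457]
```

>>> move_arm(
  deltas=[
    {"gripper": 0,"xyz": [0,0.005,-0.04],"delta_rot": [0,0.005,0]},
    {"gripper": 0,"xyz": [-0.05,0.005,-0.04],"delta_rot": [0,0.005,0]},
    {"gripper": 0,"xyz": [-0.1,0.005,-0.04],"delta_rot": [0,0.005,0]},
    {"gripper": 0,"xyz": [-0.15,0.005,-0.04],"delta_rot": [0,0.005,0]},
    {"gripper": 0,"xyz": [-0.2,0.005,-0.04],"delta_rot": [0,0.005,0]},
    {"gripper": 0,"xyz": [-0.256,0.005,-0.04],"delta_rot": [0,0.005,0]},
    {"gripper": 0,"xyz": [-0.256,0.005,-0.04],"delta_rot": [0,0.005,0]},
    {"gripper": 0,"xyz": [-0.256,0.005,-0.02],"delta_rot": [0,0.005,0]},
    {"gripper": 0,"xyz": [-0.256,0.005,-0.02],"delta_rot": [0,0.005,0]},
  ],
)

```text
time: 11.48
eef_pos: [671.8, 23.7, 156.2]
tcp_rot: [-0.002, -0.033, 0.999, -0.001]
ft_force: [-0.5, 0.2, -1.3]
gripper_width: 0.002
```

Run:
```python
from g import *
go((74,-157,108))
t=eyes.read_camera("top"); s=eyes.read_camera("side")
crop(t,260,180,130,110,5,"pics/t9.png"); crop(s,260,190,150,120,5,"pics/s9.png")
```

```text
t 11.48 mill [  73.8 -157.2  156.2] F [-0.5  0.2 -1.3] g 0.002
rot [-0.0013 -0.0048 -0.0009]
(74, -157, 108) xyz [-0.0006, 0.0003, 0.0602]
```

View pics/s9.png

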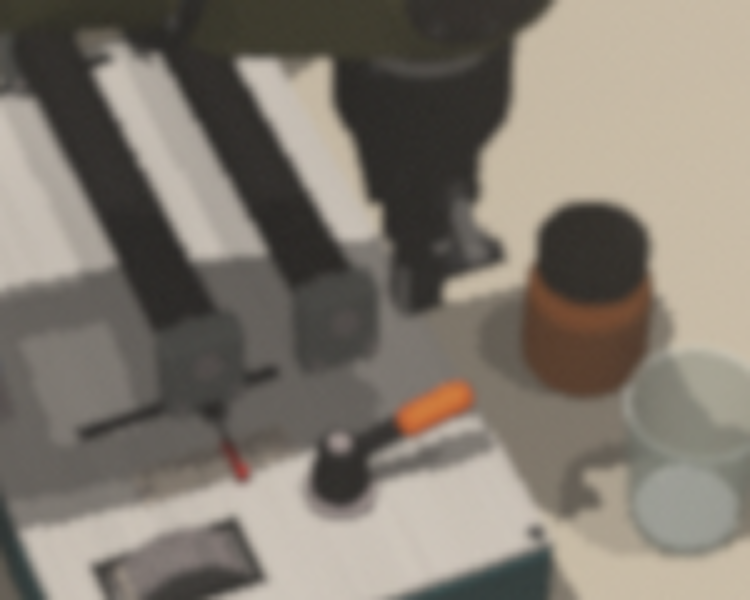

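View pics/t9.png

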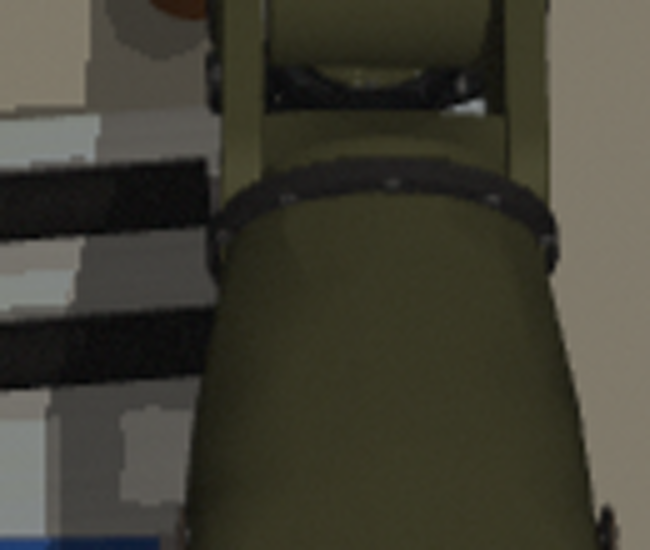

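>>> move_arm(
  deltas=[
    {"gripper": 0,"xyz": [-0.008,0,0.03],"delta_rot": [0,0,0]},
    {"gripper": 0,"xyz": [-0.008,0,0.055],"delta_rot": [0,-0.005,0]},
    {"gripper": 0,"xyz": [-0.008,0,0.06],"delta_rot": [0,-0.005,0]},
    {"gripper": 0,"xyz": [-0.008,0,0.06],"delta_rot": [0,-0.005,0]},
  ],
)

```text
time: 11.92
eef_pos: [677.7, 23.9, 111.4]
tcp_rot: [0.001, -0.033, 0.999, -0.001]
ft_force: [0.3, 0.3, 0.5]
gripper_width: 0.001
```

```bash
cat > w.py <<'E'
from g import *
def wp(th,rho=46):
    c,s_=np.cos(th),np.sin(th); return (25+rho*c+8*s_+11, -185-rho*s_+8*c+14.5, 108)
if __name__=="__main__": go(*[wp(a) for a in (0,.15,.3,.45,.6,.75,.9,1.05,1.2,1.35)])
E
python3 w.py
```

```text
t 11.92 mill [  79.7 -157.3  111.4] F [0.3 0.3 0.5] g 0.001
rot [-0.0014  0.0019 -0.001 ]
(np.float64(82.0), np.float64(-162.5), 108) xyz [-0.0029, -0.0065, 0.0042]
(np.float64(82.67897464484675), np.float64(-169.46398547029722), 108) xyz [-0.0038, -0.0152, 0.0042]
(np.float64(82.3096401530686), np.float64(-176.45123759341678), 108) xyz [-0.0033, -0.0239, 0.0042]
(np.float64(80.90029098111297), np.float64(-183.30483775029518), 108) xyz [-0.0016, -0.0325, 0.0043]
(np.float64(78.48257807300548), np.float64(-189.8708688568942), 108) xyz [0.0014, -0.0407, 0.0043]
(np.float64(75.11079804838243), np.float64(-196.0018720100828), 108) xyz [0.0057, -0.0483, 0.0043]
(np.float64(70.86067381747043), np.float64(-201.56015809669893), 108) xyz [0.011, -0.0553, 0.0043]
(np.float64(65.82765400777157), np.float64(-206.42089999419096), 108) xyz [0.0172, -0.0614, 0.0043]
(np.float64(60.12476939366479), np.float64(-210.47493591867902), 108) xyz [0.0244, -0.0665, 0.0043]
(np.float64(53.88009446889318), np.float64(-213.63122096328198), 108) xyz [0.0322, -0.0704, 0.0042]
```

>>> move_arm(
  deltas=[
    {"gripper": 0,"xyz": [-0.003,-0.0065,0.004],"delta_rot": [0,0,0]},
    {"gripper": 0,"xyz": [-0.004,-0.015,0.004],"delta_rot": [0,0,0]},
    {"gripper": 0,"xyz": [-0.0035,-0.024,0.004],"delta_rot": [0,0,0]},
    {"gripper": 0,"xyz": [-0.0015,-0.0325,0.004],"delta_rot": [0,0,0]},
    {"gripper": 0,"xyz": [0.0015,-0.0405,0.004],"delta_rot": [0,0,0]},
    {"gripper": 0,"xyz": [0.0055,-0.0485,0.004],"delta_rot": [0,0,0]},
    {"gripper": 0,"xyz": [0.011,-0.0555,0.004],"delta_rot": [0,0,0]},
  ],
)

```text
time: 12.5
eef_pos: [671.9, -21.9, 108.7]
tcp_rot: [0.002, -0.033, 0.999, -0.001]
ft_force: [2.6, 1.9, 1.4]
gripper_width: -0.001
```

Run:
```python
from w import *
go(*[wp(a) for a in (.9,1.0,1.1,1.2,1.3,1.4)])
t=eyes.read_camera("top"); s=eyes.read_camera("side")
crop(s,260,190,150,120,5,"pics/s10.png")
```

```text
t 12.5 mill [  70.8 -202.7  108.7] F [2.6 1.9 1.4] g -0.001
rot [-0.0017  0.003  -0.0013]
(np.float64(70.86067381747043), np.float64(-201.56015809669893), 108) xyz [-0.0001, 0.0014, 0.0009]
(np.float64(67.5856739483976), np.float64(-204.88524685421814), 108) xyz [0.004, -0.0028, 0.0009]
(np.float64(63.99508046606804), np.float64(-207.86676959142142), 108) xyz [0.0085, -0.0065, 0.0008]
(np.float64(60.12476939366479), np.float64(-210.47493591867902), 108) xyz [0.0133, -0.0098, 0.0008]
(np.float64(56.01341160006856), np.float64(-212.6836859001942), 108) xyz [0.0184, -0.0125, 0.0008]
(np.float64(51.70208641331877), np.float64(-214.47095043626723), 108) xyz [0.0238, -0.0148, 0.0008]
```

View pics/s10.png

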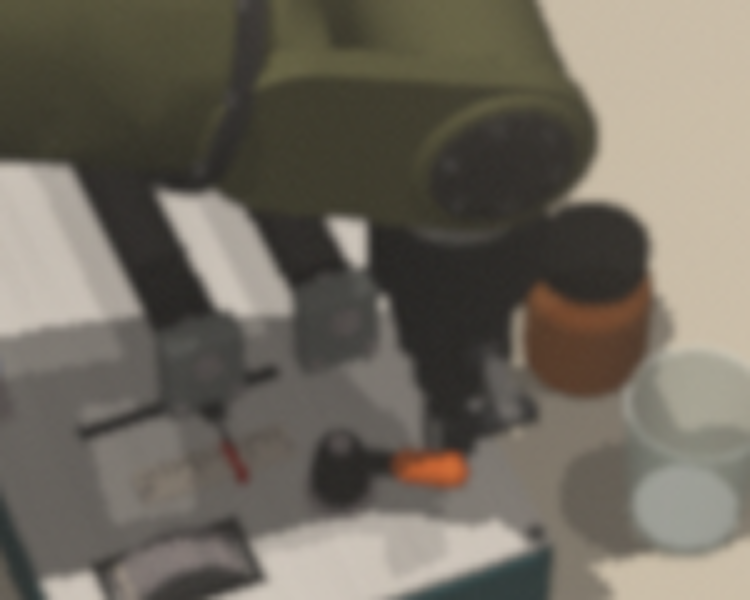

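>>> move_arm(
  deltas=[
    {"gripper": 0,"xyz": [0.002,-0.006,0],"delta_rot": [0,0,0]},
    {"gripper": 0,"xyz": [0.005,-0.012,0],"delta_rot": [0,0,0]},
    {"gripper": 0,"xyz": [0.009,-0.017,0],"delta_rot": [0,0,0]},
    {"gripper": 0,"xyz": [0.014,-0.021,0],"delta_rot": [0,0,0]},
    {"gripper": 0,"xyz": [0.019,-0.024,0],"delta_rot": [0,0,0]},
    {"gripper": 0,"xyz": [0.019,-0.024,0],"delta_rot": [0,0,0]},
  ],
)

```text
time: 13.1
eef_pos: [657.6, -42.1, 108.4]
tcp_rot: [0.002, -0.032, 0.999, -0.0]
ft_force: [8.7, 6.4, -5.4]
gripper_width: 0.0
```

Run:
```python
from w import *
go((54,-224,108),(48,-226,108))
s=eyes.read_camera("side")
crop(s,260,190,150,120,5,"pics/s11.png")
```

```text
t 13.1 mill [  55.2 -221.9  108.4] F [ 8.7  6.4 -5.4] g 0.0
rot [-0.0008  0.004  -0.0022]
(54, -224, 108) xyz [0.0015, -0.0027, 0.0005]
(48, -226, 108) xyz [0.009, -0.0052, 0.0005]
```

View pics/s11.png

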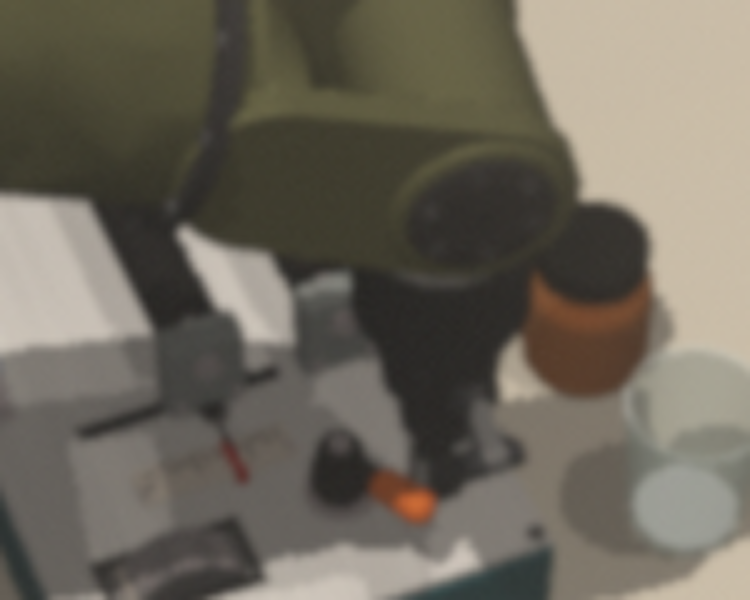

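```bash
cat > lev.py <<'E'
from g import *
s=eyes.read_camera("side"); im=s["img"].astype(int)
m=(im[:,:,0]>150)&(im[:,:,1]<130)&(im[:,:,2]<80); m[:220]=0; m[320:]=0; m[:,:300]=0; m[:,:310]=0; m[:,365:]=0
v,u=np.nonzero(m); print(len(u),u.mean(),v.mean())
for th in np.arange(0,1.5,.1):
    p=M2W(25+44*np.cos(th),-185-44*np.sin(th),122); print(th.round(1),np.round(proj(s,p),1))
E
python3 lev.py
```

```text
25 342.68 290.44
0.0 [345.5 269.8]
0.1 [346.2 271.2]
0.2 [346.7 272.7]
0.3 [347.1 274.2]
0.4 [347.2 275.8]
0.5 [347.2 277.3]
0.6 [346.9 278.9]
0.7 [346.5 280.4]
0.8 [345.8 281.9]
0.9 [345.  283.3]
1.0 [344.  284.7]
1.1 [342.8 285.9]
1.2 [341.4 287.1]
1.3 [340.  288.2]
1.4 [338.3 289.1]
```

>>> move_arm(
  deltas=[
    {"gripper": 0,"xyz": [0.002,-0.003,0],"delta_rot": [0,0,0]},
    {"gripper": 0,"xyz": [0.005,-0.006,0],"delta_rot": [0,0,0]},
    {"gripper": 0,"xyz": [0.009,-0.007,0],"delta_rot": [0,0,0]},
    {"gripper": 0,"xyz": [0.011,-0.007,0],"delta_rot": [0,0,0]},
    {"gripper": 0,"xyz": [0.011,-0.007,0],"delta_rot": [0,0,0]},
  ],
)

```text
time: 13.62
eef_pos: [655.4, -43.1, 109.3]
tcp_rot: [0.011, -0.034, 0.999, 0.002]
ft_force: [64.7, 34.1, -26.2]
gripper_width: -0.003
```

```bash
python3 - <<'E'
from w import *
go((54,-224,108),(44,-228,108))
s=eyes.read_camera("side")
crop(s,260,190,150,120,5,"pics/s12.png")
E
python3 lev.py | head -1
```

```text
t 13.62 mill [  52.9 -222.7  109.3] F [ 64.7  34.1 -26.2] g -0.003
rot [0.0031 0.0219 0.0005]
(54, -224, 108) xyz [-0.0013, -0.0016, 0.0016]
(44, -228, 108) xyz [0.0112, -0.0066, 0.0013]
18 342.77777777777777 291.22222222222223
```

View pics/s12.png

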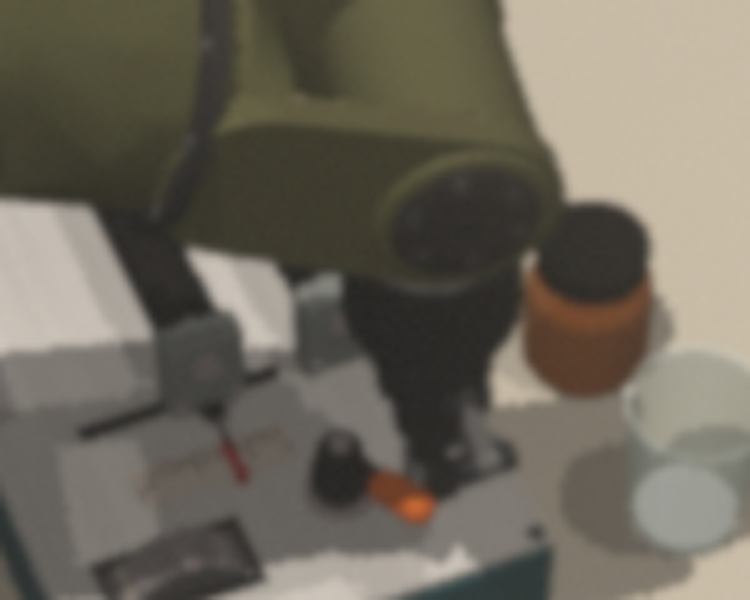

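>>> move_arm(
  deltas=[
    {"gripper": 0,"xyz": [-0.005,0.002,0],"delta_rot": [0,0.02,0]},
    {"gripper": 0,"xyz": [-0.02,0.005,0],"delta_rot": [0,0.02,0]},
    {"gripper": 0,"xyz": [-0.025,0.005,0],"delta_rot": [0,0.02,0]},
    {"gripper": 0,"xyz": [-0.025,0.005,-0.03],"delta_rot": [0,0.02,0]},
    {"gripper": 0,"xyz": [-0.025,0.005,-0.08],"delta_rot": [0,0.02,0]},
    {"gripper": 0,"xyz": [-0.025,0.005,-0.11],"delta_rot": [0,0.02,0]},
    {"gripper": 0,"xyz": [-0.025,0.005,-0.11],"delta_rot": [0,0.02,0]},
  ],
)

```text
time: 14.3
eef_pos: [674.3, -39.1, 204.1]
tcp_rot: [0.005, -0.034, 0.999, 0.001]
ft_force: [0.7, -0.0, 1.4]
gripper_width: 0.001
```

>>> move_arm(
  deltas=[
    {"gripper": 0,"xyz": [0.05,0,-0.03],"delta_rot": [0,0,0]},
    {"gripper": 0,"xyz": [0.1,0,-0.03],"delta_rot": [0,0,0]},
    {"gripper": 0,"xyz": [0.15,0,-0.03],"delta_rot": [0,0,0]},
    {"gripper": 0,"xyz": [0.2,0,-0.03],"delta_rot": [0,0,0]},
    {"gripper": 0,"xyz": [0.25,0,-0.03],"delta_rot": [0,0,0]},
    {"gripper": 0,"xyz": [0.28,0,-0.03],"delta_rot": [0,0,0]},
    {"gripper": 0,"xyz": [0.28,0,-0.03],"delta_rot": [0,0,0]},
    {"gripper": 0,"xyz": [0.28,0,-0.03],"delta_rot": [0,0,0]},
  ],
)

```text
time: 14.97
eef_pos: [449.6, -54.7, 226.1]
tcp_rot: [0.005, -0.033, 0.999, 0.0]
ft_force: [0.4, 0.3, -0.6]
gripper_width: 0.001
```

```bash
python3 look.py 13
python3 - <<'E'
from g import *
t=eyes.read_camera("top"); im=t["img"].astype(int)
cv2.imwrite("pics/t14.png",cv2.resize(np.clip(t["img"][190:310,220:380,::-1]*1.6,0,255).astype(np.uint8),None,fx=5,fy=5,interpolation=cv2.INTER_CUBIC))
for c in range(319,323):
    b=im[245:253,c].sum(1)/3; w=np.clip(80-b,0,None); v=245+(w*np.arange(8)).sum()/w.sum(); print(c,v.round(2),b)
m=(im[:,:,0]>1.6*im[:,:,1])&(im[:,:,2]<0.5*im[:,:,0])&(im[:,:,1]>1.5*im[:,:,2]); m[:190]=0;m[260:]=0;m[:,:320]=0;m[:,:325]=0;m[:,372:]=0
n,l,st,ce=cv2.connectedComponentsWithStats(m.astype(np.uint8)); print(st,ce)
i=1+st[1:,4].argmax(); p=W2M(onz(t,*ce[i],122)); print(p, np.arctan2(-(p[1]+185),p[0]-25))
E
```

```text
t 14.97 mill [-153.1 -220.4  226.1] F [ 0.4  0.3 -0.6] g 0.001
rot [ 0.0006  0.0102 -0.0008]
(-70, -200, 97) xyz [-0.1022, 0.0255, 0.1625]
319 248.24 [83.         81.         71.33333333 42.         55.33333333 79.33333333
 85.         84.33333333]
320 248.25 [83.33333333 82.         73.         43.         55.66666667 80.66666667
 84.33333333 83.66666667]
321 248.25 [82.         84.         72.33333333 48.33333333 56.66666667 80.33333333
 84.         83.66666667]
322 247.81 [72.33333333 81.         63.33333333 45.66666667 56.33333333 79.66666667
 83.66666667 84.        ]
[[     0      0    640    480 307110]
 [   353    216     16     10     90]] [[319.48799127 239.50551268]
 [360.47777778 220.68888889]]
[  35.41259369 -228.68689714  122.        ] 1.3368159259618613
```

View pics/t14.png

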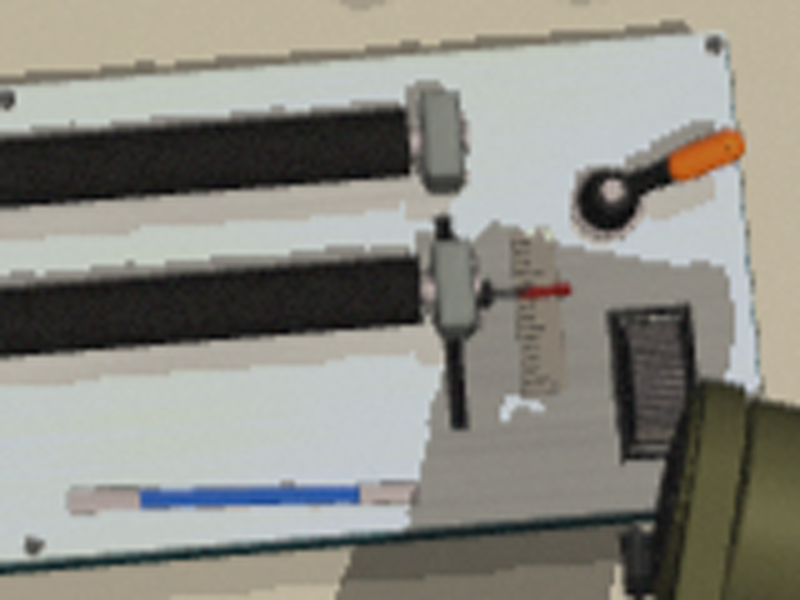

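View pics/t13.png

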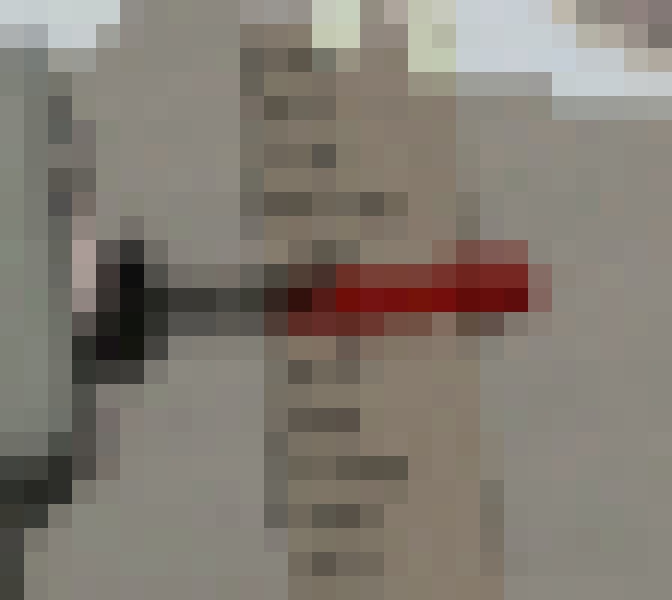

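>>> move_arm(
  deltas=[
    {"gripper": 0,"xyz": [0,0,0],"delta_rot": [0,0,0]},
    {"gripper": 0,"xyz": [0,0,0],"delta_rot": [0,0,0]},
    {"gripper": 0,"xyz": [0,0,0],"delta_rot": [0,0,0]},
  ],
)

```text
time: 15.37
eef_pos: [451.3, -54.4, 225.2]
tcp_rot: [0.004, -0.034, 0.999, 0.001]
ft_force: [0.3, -0.3, 0.5]
gripper_width: -0.002
```

```bash
python3 -c "
from cell import job
print(job.sign_off())"
```

```text
the job is handed in; nothing more can be done
None
```

The front roller is set with its pointer inside the red mark, the clamp lever is over at its stop, and the job is handed in at about 15.4 s. The sign-off reported no verdict.

I rolled the adjuster wheel with the shut fingertips in five strokes, then pushed the orange-tipped lever clockwise until it met the stop.

**Last checks:**
- **Pointer:** the top camera put it about 0.4 mm from the middle of the mark before I moved the lever. Its position in the image was unchanged afterwards, and the clip showed no shift.
- **Lever:** the top camera gave about 1.34 rad against the nominal 1.3 rad. While it was being pushed, the side view suggested only about 1.1 to 1.2 rad.
- **Arm:** it ended about 130 mm clear above the deck, touching nothing.

**Force at the stop:** the contact force rose briefly to about 78 N because I drove slightly too far. This was fingertip contact, below the 120 N wrist limit. The 40 N limit covers the arm and the gripper's body, and I did not see either touch anything.

I moved nothing else deliberately. I did not measure the bystanders against their starting positions.

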